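# Park the keeper plunger and load a cell into the test stand

## Task

On the cell test stand, pull the red spring plunger knob out and twist it counter-clockwise into its rest notch so that it stays retracted by itself. Then load the blue cell from its rest into the stand's bay, flat end on the spring contact and button end towards the plunger, so that it lies level and fully home on the rails and the plunger is still parked. Leave the orange cell where it lies.

Things in the scene. Friction and masses are not known exactly. Their poses are not given: they have to be found in the camera images.
- knob_grip (a point): Centre of the red wing knob: 42 mm long (point x), 14 mm thick (point y: pinch across this), 24 mm high (point z). Site z is the outward plunger axis; it leans 38 deg from vertical, away from the bay, mostly to the robot's right. The point moves with the knob; pull along +z. Knob top when parked: 165 mm above the table. The brass sleeve ends 26 mm below this point while the plunger is in.
- plunger (a joint): Pull-out in m: 0 = in (its 7 mm pin juts into the bay and bars it), end stop 0.025. Spring: 7 N at 0, 12 N at the stop; let go untwisted it snaps back. A cross pin under the knob sits in a deep slot of the sleeve, so the knob turns only when pulled past 0.0212. In the rest notch it reads about 0.018.
- knob (a joint): Turn in rad, positive counter-clockwise seen from outside (about knob_grip +z): 0 = as found, in the slot. The rest notch, 3 mm deep, holds the knob anywhere from 0.95 to 1.45 (end stop). Turn to about 1.2 while pulled past 0.0212, then ease it down into the notch.
- bay_mid (a point): Centre of a fully seated cell, 53 mm above the table; z up, +x along the bay from plunger end to spring contact. Two rails carry the cell. Button end is stopped at x=-35 mm by a wall topping out 3 mm below this point. Cheeks 30 mm apart, 3 mm above this point, only at x -35..-25 and 26..50; between them sides are open for fingers, down to the base 41 mm below.
- sleeve_front (a point): Foremost low point of the fixed sleeve, overhanging the plunger end of the bay 43 mm to the -x side of and 40 mm above bay_mid; keep the raised end of the cell in front of it. The parked plunger's pin stays 3 mm or more behind the inner face of the end wall (bay x=-35 mm).
- contact (a joint): Spring contact, a 16 mm brass disc on the cell axis: push-in along bay +x in m, stop 0.008. At 0 its face is at bay x=+31.5 mm, so a seated cell pushes it in 3.5 mm. 2.5 N at 0, 6.5 N at the stop. Behind it a post at bay x 50..60 mm rises 15 mm above bay_mid. To load: cell about 25 deg flat end down, press the disc in 6 mm, then tip the button end down.
- blue_mid (a point): Centre of the blue cell, 26 mm in diameter, 70 mm long, about 90 g; point x along its axis towards the flat steel end, -x towards the brass button end (white ring). It starts level on a narrow black rest (60 x 24 mm, lower than the cell's middle), its axis 34 mm above the table, perhaps rolled about x.
- blue_button (a point): Centre of the blue cell's button end face, 35 mm from its middle.
- orange_mid (a point): Centre of the orange cell, same size, on a like rest: leave it alone.
There are look-alikes about, which are no part of the job. Leave any pink look-alike of the part that bears blue_mid alone. What is shaped like the part that bears knob_grip but pink is not meant.

How it is judged:
On the way:
1. the plunger is pulled out and rests in its notch, the blue cell not yet in the bay (value of joint plunger between 0.0155 and 0.02 m and value of joint knob above 0.85 rad and distance between blue_mid and bay_mid above 0.03 m), for 0.2 s.
At the end, for the whole second after the job is handed in: Plunger in its notch (out 15.5 to 20 mm, knob turned 0.85 rad or more); blue cell's centre within 5 mm of its seated place, button end towards the plunger, axis within 0.08 rad of the bay's, spring contact pushed in 1.5 mm or more; orange cell within 20 mm of its start (value of joint plunger between 0.0155 and 0.02 m and value of joint knob above 0.85 rad and distance between blue_mid and bay_mid below 0.005 m and angle between the x axis of blue_mid and the x axis of bay_mid, either way round below 0.08 rad and x of blue_button in the frame of bay_mid below -0.02 m and value of joint contact above 0.0015 m and distance of orange_mid from where it was at the start of the episode below 0.02 m); the robot touches nothing.
It fails at once if the orange cell is moved more than 20 mm (distance of orange_mid from where it was at the start of the episode above 0.02 m).
It also fails if it takes over 58 s, if anything falls off the work surface, if the arm or the gripper's body presses on something with over 40 N, if the wrist force passes 120 N, or if a joint passes its speed limit or range.

## Robot

A 7-joint arm with a two-finger parallel gripper is mounted at the origin on the work surface. World frame = base frame: x ahead of the robot, y to its left, z up, the work surface at z = 0. Lengths are in m, angles in rad, forces in N, time in s.
With the tool pointing down it reaches from about 0.4 to 0.9 m from the base axis. Payload 5.5 kg.
Tool frame: the origin (TCP) lies midway between the tips of the shut fingers; the grasp point (between the pads) lies 19 mm behind it; z points along the fingers, y is the line along which they close (so a half turn about z gives the same grasp; the last joint's range is limited). The gripper opens to 92 mm and grips with 3 to 60 N. Pads are 19 mm wide; open, the fingers measure 130 mm over their backs; the gripper's body (75 mm by 190 mm) begins 47 mm behind the grasp point.
Start: joints at [-0.91, 0.501, -0.427, 1.55, 0.221, 1.138, -0.21], TCP at [0.252, 0.599, 0.227] pointing down, gripper open.
Joint ranges: [-2.88, 2.88], [-0.31, 2.03], [-1.54, 1.56], [0.2, 2.42], [-1.41, 4.55], [0.19, 2.02], [-2.57, 2.57]. Speed limits (rad/s): [2.57, 2.57, 3.14, 3.14, 3.14, 3.14, 3.14].

## Interface

Orientations are given as a unit quaternion [x, y, z, w].
In Python, from plant import move_to, move_l, movej, open_jaws, close_gripper, sleep, ik, state, capture, MotionError, job_done, recognise gives the robot as it stands. Calls block until the motion is done:
- move_to(position, orientation): joint-space move of the TCP to a pose.
- move_l(position, orientation=None, vel=0.15, stop_force=None): straight line of the TCP; orientation=None keeps the orientation; vel is the mean speed in m/s. With stop_force (N) it stops when the force on the tool has changed by that much, and returns True; else False.
- movej(angles): joint-space move.
- open_jaws() and close_gripper(f_grip=None): open the fingers fully, or close them until they stop; f_grip is the grip in N (None keeps the last).
- sleep(seconds).
- ik(position, orientation): joint angles nearest the present ones, or None.
- state(): the state.
- capture(name): name is "side" or "top"; returns a dict with "frame" (420x560x3 uint8, blue, green, red), "intrinsics" (3x3 intrinsics, pixels), "R" (3x3) and "t" (3): a world point X has camera coordinates R X + t. Camera axes: x right, y down, z forward; pixel columns grow to the right and rows downward; lengths in m; the calibration is good to about 2 mm. A picture is of the moment at which its call begins. There is no depth.
A pose or a line that the arm cannot do raises MotionError and nothing moves.
- job_done(): hands the job in; it is judged then, once.
Trained networks look in the newest picture that a camera, given by its name, has taken for a name from the list of things; names that differ only in an ending like _2 or _b are one class to them, and where a whole thing is asked for, a point or a joint stands for the part that bears it (a point fixed in the world has none). Each returns a list of dicts, best first, with "score" (0 to 1); they miss things now and then, are a little off and sometimes report something else, mostly with a low value. They report only what shows in the picture. A call takes as long as a camera call. They do not tell look-alikes from the thing itself.
- recognise(camera, thing): "box" ([centre column, centre row, width, height] in pixels, round what is visible of it).
The state is a dict: "t": time; "joint_pos": joint angles; "joint_velocities": joint speeds; "tau": joint torques, N m; "position": TCP position; "tool_rot": TCP orientation; "force": force on the tool from outside, world axes, zero at the start; "torque": the same for the moment, N m; "grip_width": finger opening in m; "grip_force": force on a finger pad.
Only numpy, scipy, OpenCV 4.12 (cv2) and the standard library are available. Lean on these libraries where they do the work, as an engineer would, in place of code of your own. Each camera call takes 0.05 s, during which the arm holds its last target. There are 200 camera calls.

## Working session

There is one attempt and no reset: what is moved stays moved. The work goes in short steps, each a Python script; the robot and the scene stay as the last script left them, time stands still between calls to the robot, and variables do not carry over. Pictures are saved under pics/ and viewed, at most 10 in all, crops included, and the job is handed in when it is done.

```bash
mkdir -p pics; ls; python3 - <<'E'
from plant import *
import cv2,numpy as np
for c in("side","top"):
    p=capture(c); cv2.imwrite(f"pics/{c}0.png",p["frame"])
    np.savez(f"pics/{c}0.npz",**p)
    print(c,p["intrinsics"].tolist() if hasattr(p["intrinsics"],'tolist') else p["intrinsics"],np.round(p["R"],4).tolist(),np.round(p["t"],4).tolist())
    for n in("knob_grip","blue_mid","orange_mid","contact","plunger"):
        print(n,[(np.round(d["box"],1).tolist(),round(d["score"],2)) for d in recognise(c,n)][:4])
print(state())
E
```

```text
pics
side [[474.46672685042375, 0.0, 287.08388657475336], [0.0, 474.46672685042375, 215.07841641335474], [0.0, 0.0, 1.0]] [[0.7799, -0.6257, 0.014], [-0.4359, -0.5591, -0.7053], [0.4492, 0.544, -0.7088]] [-0.3302, 0.2484, 1.0103]
knob_grip [([350.7, 206.1, 12.2, 19.0], 0.64), ([184.2, 190.1, 10.2, 19.2], 0.53)]
blue_mid [([264.7, 151.9, 8.2, 18.1], 0.73), ([257.2, 168.8, 15.6, 20.8], 0.58)]
orange_mid [([407.6, 284.8, 22.2, 33.0], 0.8)]
contact [([342.2, 210.6, 10.7, 11.1], 0.31)]
plunger [([348.8, 203.1, 17.0, 15.9], 0.49)]
top [[425.40962650507214, 0.0, 278.0263501643687], [0.0, 425.40962650507214, 204.43743319470687], [0.0, 0.0, 1.0]] [[-0.0102, -0.9999, -0.0116], [-0.9949, 0.0113, -0.1006], [0.1007, 0.0105, -0.9949]] [0.0283, 0.4409, 0.9466]
knob_grip [([329.2, 156.8, 25.6, 20.3], 0.82), ([190.9, 294.7, 15.9, 21.8], 0.6)]
blue_mid [([181.3, 176.9, 33.4, 16.9], 0.73), ([151.6, 146.1, 34.8, 20.4], 0.68)]
orange_mid [([418.3, 163.2, 37.8, 14.4], 0.85)]
contact [([275.9, 141.9, 9.3, 5.1], 0.6), ([146.5, 270.6, 7.4, 4.2], 0.58)]
plunger [([324.6, 154.3, 35.5, 20.8], 0.86), ([188.0, 295.0, 23.6, 27.2], 0.78), ([416.1, 162.4, 35.8, 22.7], 0.28)]
{'t': 0.6, 'joint_pos': array([-0.9098183 ,  0.5008646 , -0.4269807 ,  1.55042095,  0.22078045,
        1.13830496, -0.21028497]), 'joint_velocities': array([ 1.74051847e-03,  7.13656699e-04, -3.58461691e-04,  8.65859017e-05,
        1.17933425e-03,  1.88766619e-03,  4.04922246e-05]), 'tau': array([ 1.02665883e-03, -5.66117513e+01, -5.80621675e+00, -2.79363602e+01,
       -6.66269241e-02,  2.11263547e-02,  2.80723054e-05]), 'position': array([0.25175857, 0.59925228, 0.22674043]), 'tool_rot': array([ 1.97569043e-01,  9.80288974e-01,  1.24432710e-05, -1.35901139e-05]), 'force': array([0.00982423, 0.5490916 , 0.70522785]), 'torque': array([-0.06929492, -0.03049348,  0.02332574]), 'grip_force': 0.0, 'grip_width': 0.09161630647195763}
```

```bash
python3 - <<'E'
import cv2,numpy as np
t=cv2.imread("pics/top0.png"); s=cv2.imread("pics/side0.png")
a=cv2.resize(t[90:330,110:450],None,fx=2.35,fy=2.35,interpolation=cv2.INTER_CUBIC)
cv2.imwrite("pics/t0c.png",a[:600,:800])
b=cv2.resize(s[110:320,150:440],None,fx=2.7,fy=2.7,interpolation=cv2.INTER_CUBIC)
cv2.imwrite("pics/s0c.png",b[:600,:800])
E
```

```text
(no output)
```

View pics/t0c.png

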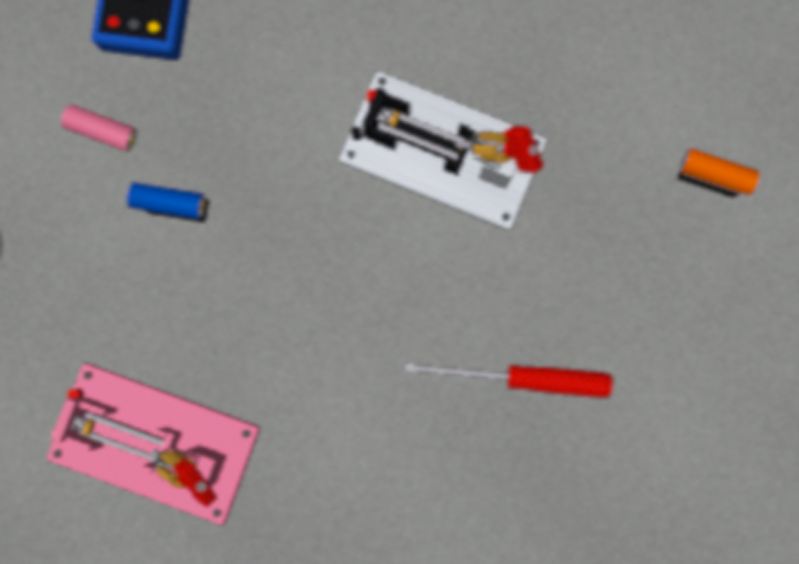

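View pics/s0c.png

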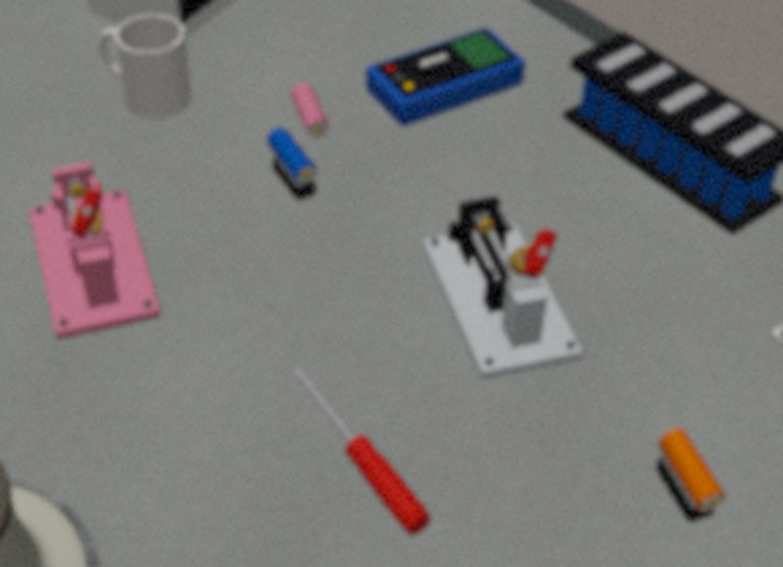

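Top view candidates: the white stand with the real knob is near top px (333,153). The pink stand with its look-alike knob is at (191,295), and a red screwdriver handle is at (348,252). The blue cell is at (181,176) with the pink cell at (151,146); the blue meter and blue battery box are also in view. By the description I choose the knob on the white stand and the blue cell at (181,176), and I check both in one close crop.

```bash
cat > geo.py <<'E'
import numpy as np,cv2
C={c:dict(np.load(f"pics/{c}0.npz")) for c in("side","top")}
def proj(c,X):
    c=C[c]; q=(np.atleast_2d(X)@c["R"].T+c["t"])@c["intrinsics"].T
    return q[:,:2]/q[:,2:]
def ray(c,uv):
    c=C[c]; d=c["R"].T@np.linalg.solve(c["intrinsics"],[uv[0],uv[1],1.]); o=-c["R"].T@c["t"]
    return o,d/np.linalg.norm(d)
def onz(c,uv,z):
    o,d=ray(c,uv); return o+d*(z-o[2])/d[2]
def tri(a,b):
    o1,d1=ray("side",a);o2,d2=ray("top",b)
    k=np.linalg.lstsq(np.c_[d1,-d2],o2-o1,rcond=None)[0]
    p,q=o1+d1*k[0],o2+d2*k[1]; return (p+q)/2,np.linalg.norm(p-q)
E
python3 - <<'E'
from geo import *
T=C["top"]["frame"];S=C["side"]["frame"]
def red(f): h=cv2.cvtColor(f,cv2.COLOR_BGR2HSV); return ((h[...,0]<8)|(h[...,0]>172))&(h[...,1]>170)&(h[...,2]>90)
def blue(f): h=cv2.cvtColor(f,cv2.COLOR_BGR2HSV); return (abs(h[...,0].astype(int)-112)<12)&(h[...,1]>150)
def cen(m,b):
    x,y,w,h=b; mm=np.zeros_like(m);mm[y:y+h,x:x+w]=m[y:y+h,x:x+w]
    v,u=np.nonzero(mm); P=np.c_[u,v].astype(float); c=P.mean(0); w_,V=np.linalg.eigh(np.cov((P-c).T)); return c,V[:,1],np.sqrt(w_)*np.sqrt(12),len(P),P.min(0),P.max(0)
ks=cen(red(S),(335,190,30,30));kt=cen(red(T),(318,140,30,28))
print(ks,kt,tri(ks[0],kt[0]))
bs=cen(blue(S),(245,150,30,38));bt=cen(blue(T),(160,160,42,30))
print(bs,bt,tri(bs[0],bt[0]))
for z in(.034,.042):
  a=onz("top",bt[0]+bt[1]*10,z);b=onz("top",bt[0]-bt[1]*10,z);print(z,(a+b)/2,np.degrees(np.arctan2(*(a-b)[1::-1])))
a=cv2.resize(T[115:195,245:350],None,fx=5.6,fy=5.6,interpolation=cv2.INTER_CUBIC)
cv2.imwrite("pics/t1.png",a); print(a.shape)
b=cv2.resize(S[170:260,300:375],None,fx=6.5,fy=6.5,interpolation=cv2.INTER_CUBIC)
cv2.imwrite("pics/s1.png",b); print(b.shape)
cv2.imwrite("pics/b1.png",cv2.resize(T[155:200,155:210],None,fx=8,fy=8,interpolation=cv2.INTER_CUBIC))
h=max(a.shape[0],b.shape[0]); A=np.zeros((600,800,3),np.uint8)
E
```

```text
(array([348.65384615, 203.42307692]), array([-0.419077 ,  0.9079507]), array([ 6.03271943, 16.82838994]), 78, array([344., 196.]), array([354., 211.])) (array([331.50537634, 152.93548387]), array([0.45228655, 0.89187268]), array([10.48137289, 19.10662787]), 186, array([325., 144.]), array([339., 162.])) (array([ 0.53500306, -0.08811497,  0.12996785]), np.float64(0.00023546473746053438))
(array([256.21367521, 165.47863248]), array([0.58679727, 0.80973389]), array([ 7.1800477 , 16.24969457]), 117, array([250., 158.]), array([263., 174.])) (array([179.6407767 , 175.09708738]), array([-0.98372865, -0.17966061]), array([10.43535004, 29.6493814 ]), 309, array([165., 168.]), array([195., 182.])) (array([0.50744472, 0.24428279, 0.04355318]), np.float64(0.000987907740462762))
0.034 [0.5095209  0.24635721 0.034     ] 78.90615811693678
0.042 [0.50812679 0.2444004  0.042     ] 78.90615811693675
(448, 588, 3)
(585, 488, 3)
```

View pics/t1.png

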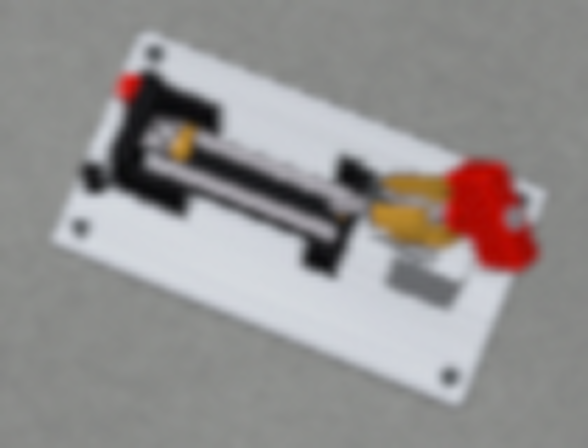

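View pics/s1.png

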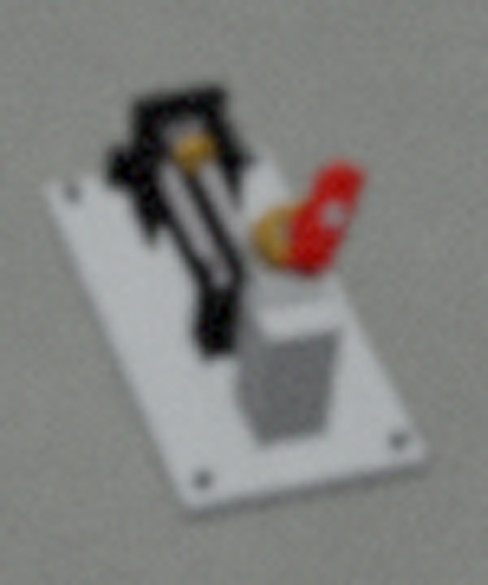

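The top crop shows the white stand: bay running from the contact at px (278,140) to the end wall at about (305,158), brass sleeve, red knob at (331,153). The side crop agrees, with the disc at (330,193) and knob at (349,203). The blue cell's button is on its right (-y) side. Next I fit the model.

```bash
cat > fit.py <<'E'
from geo import *
from scipy.optimize import minimize,differential_evolution
T=C["top"]["frame"];S=C["side"]["frame"]; F={"top":T,"side":S}
t1=lambda p:np.array(p)/5.6+np.array([245,115])-.4
s1=lambda p:np.array(p)/6.5+np.array([300,170])-.4
print("tri disc",tri(s1((193,148)),t1((184,142))))
H=[onz("top",t1(p),.012) for p in((154,53),(80,228),(450,376))]
Hs=[onz("side",s1(p),.012) for p in((71,192),(202,479))]
print("holes",np.round(H,4).tolist(),np.round(Hs,4).tolist())
d=H[1]-H[2]; print("yaw",np.degrees(np.arctan2(d[1],d[0])))
e=onz("top",t1((140,30)),.012)-onz("top",t1((545,190)),.012);print(np.degrees(np.arctan2(e[1],e[0])))
e=onz("top",t1((55,240)),.012)-onz("top",t1((465,403)),.012);print(np.degrees(np.arctan2(e[1],e[0])))
def box(lo,hi): return np.array([[x,y,z] for x in(lo[0],hi[0]) for y in(lo[1],hi[1]) for z in(lo[2],hi[2])])
def Rz(a): return np.array([[np.cos(a),-np.sin(a),0],[np.sin(a),np.cos(a),0],[0,0,1]])
UP=8
def hull(c,X,org,shape,m):
    uv=(proj(c,X)-org+.5)*UP-.5
    cv2.fillConvexPoly(m,cv2.convexHull(np.round(uv*16).astype(np.int32)),1,shift=4)
W={"top":(245,115,105,80),"side":(300,170,75,90)}
def bay_m(p,c,ww=None):
    bx,by,a,w,pw=p; x0,y0,ww_,hh=W[c]; m=np.zeros((hh*UP,ww_*UP),np.uint8)
    for lo,hi in [((-.035,.015,-.041),(-.025,.015+w,.003)),((-.035,-.015-w,-.041),(-.025,-.015,.003)),
                  ((.026,.015,-.041),(.05,.015+w,.003)),((.026,-.015-w,-.041),(.05,-.015,.003)),((.05,-pw,-.041),(.06,pw,.015))]:
        hull(c,box(lo,hi)@Rz(a).T+[bx,by,.053],(x0,y0),None,m)
    return cv2.resize(m.astype(np.float32),(ww_,hh),interpolation=cv2.INTER_AREA)
def ign(p,c):  # rail channel ignored
    bx,by,a=p[:3]; x0,y0,ww_,hh=W[c]; m=np.zeros((hh*UP,ww_*UP),np.uint8)
    hull(c,box((-.05,-.013,-.041),(.04,.013,.006))@Rz(a).T+[bx,by,.053],(x0,y0),None,m)
    return cv2.resize(m.astype(np.float32),(ww_,hh),interpolation=cv2.INTER_AREA)<.05
BK={}
for c in F:
    x,y,w,h=W[c]; v=F[c][y:y+h,x:x+w].max(2).astype(float); BK[c]=np.clip((120-v)/85,0,1)
def cost(p):
    s=0
    for c in F:
        k=ign(p,c); s+=np.sum((bay_m(p,c)-BK[c])[k]**2)
    return s
def redm(f):
    h=cv2.cvtColor(f,cv2.COLOR_BGR2HSV); m=(((h[...,0]<8)|(h[...,0]>172))&(h[...,1]>140)&(h[...,2]>80)).astype(np.uint8)
    return m
KW={"top":(318,138,30,30),"side":(335,188,28,30)}
RM={}
for c in F:
    x,y,w,h=KW[c]; m=redm(F[c])[y:y+h,x:x+w]; RM[c]=cv2.morphologyEx(m,cv2.MORPH_CLOSE,np.ones((5,5))).astype(float)
def kframe(az,phi,lean=np.radians(38)):
    z=np.array([np.sin(lean)*np.cos(az),np.sin(lean)*np.sin(az),np.cos(lean)])
    y=np.cross(z,[0,0,1.]);y/=np.linalg.norm(y);x=np.cross(y,z)  # x: upslope-ish in lean plane
    xx=np.cos(phi)*x+np.sin(phi)*y
    return np.c_[xx,np.cross(z,xx),z]
def kcost(p,az):
    s=0;R=kframe(p[4] if len(p)>4 else az,p[3])
    for c in F:
        x0,y0,w,h=KW[c]; m=np.zeros((h*UP,w*UP),np.uint8)
        hull(c,box((-.021,-.007,-.012),(.021,.007,.012))@R.T+p[:3],(x0,y0),None,m)
        s+=np.sum((cv2.resize(m.astype(np.float32),(w,h),interpolation=cv2.INTER_AREA)-RM[c])**2)
    return s
if __name__=="__main__":
    r=differential_evolution(cost,[(.54,.60),(-.06,.02),(1.1,1.25),(.005,.012),(.012,.028)],seed=1,maxiter=40,popsize=10)
    p=r.x;print("bay",np.round(p,4),"yaw",np.degrees(p[2]),r.fun)
    az=p[2]+np.pi; u=Rz(p[2])
    for free in(0,1):
        B=[(.51,.56),(-.11,-.06),(.11,.15),(0,np.pi)]+([(az-.5,az+.5)] if free else [])
        k=differential_evolution(kcost,B,args=(az,),seed=1,maxiter=50,popsize=12)
        K=kframe(k.x[4] if free else az,k.x[3]); print("knob",np.round(k.x,4),k.fun,"in bay frame",np.round(u.T@(k.x[:3]-[p[0],p[1],.053]),4)); print(np.round(K,3).tolist())
E
python3 fit.py
```

```text
tri disc (array([0.58203399, 0.02282502, 0.05857465]), np.float64(0.0005783506806233149))
holes [[0.632, 0.0357, 0.012], [0.5578, 0.0671, 0.012], [0.4937, -0.0854, 0.012]] [[0.5607, 0.0695, 0.012], [0.4957, -0.0828, 0.012]]
yaw 67.20485434046454
67.20635056298485
67.3503114316307
bay [ 0.5696 -0.0103  1.1948  0.005   0.0175] yaw 68.45895944208657 104.63851079287413
knob [ 0.5352 -0.0874  0.1276  2.5049] 117.572509765625 in bay frame [-0.0844  0.0037  0.0746]
[[-0.786, 0.576, -0.226], [-0.371, -0.731, -0.573], [-0.495, -0.366, 0.788]]
knob [ 0.5359 -0.0883  0.1298  2.9312  3.8763] 81.9384765625 in bay frame [-0.085   0.0027  0.0768]
[[-0.712, 0.533, -0.457], [-0.362, -0.836, -0.413], [-0.602, -0.129, 0.788]]
```

```bash
cat > fit2.py <<'E'
from fit import *
a=np.radians(67.25); az=a+np.pi
r=differential_evolution(lambda q:cost([q[0],q[1],a,q[2],q[3]]),[(.54,.60),(-.06,.02),(.004,.012),(.012,.028)],seed=1,maxiter=30,popsize=10)
p=[r.x[0],r.x[1],a,r.x[2],r.x[3]];print("bay",np.round(p,4),r.fun)
print("disc in bay",(Rz(a).T@(np.array([.582,.0228,.0586])-[p[0],p[1],.053])).round(4))
g=np.array([.5352,-.0874,.1276])
for c,e in(("side",(-.419,.908)),("top",(.452,.892))):
    th=np.arctan2(e[1],e[0]); best=[]
    for phi in np.arange(0,np.pi,.02):
        R=kframe(az,phi); x0,y0,w,h=KW[c]; m=np.zeros((h*UP,w*UP),np.uint8)
        hull(c,box((-.021,-.007,-.012),(.021,.007,.012))@R.T+g,(x0,y0),None,m)
        M=cv2.moments(m,True); t=.5*np.arctan2(2*M['mu11'],M['mu20']-M['mu02'])
        best.append((abs((t-th+np.pi/2)%np.pi-np.pi/2),phi))
    print(c,sorted(best)[:2])
for phi in(2.4,2.5,2.6,2.7,2.8):
    k=minimize(lambda q:kcost([*(q/100),phi],az),g*100,method="Nelder-Mead",options=dict(initial_simplex=np.vstack([g*100]+[g*100+np.eye(3)[i]*.6 for i in range(3)])))
    print(phi,np.round(k.x/100,4),k.fun,"bay",np.round(Rz(a).T@(k.x/100-[p[0],p[1],.053]),4))
phi=2.65;R=kframe(az,phi);g=np.array([.5355,-.0878,.1285])
out=[]
for c,f in(("top",5),("side",5)):
    x0,y0,w,h=W[c]; im=cv2.resize(F[c][y0:y0+h,x0:x0+w],None,fx=f,fy=f,interpolation=cv2.INTER_CUBIC)
    def L(X,col):
        uv=((proj(c,X)-[x0,y0]+.5)*f).astype(int); cv2.polylines(im,[uv],False,col,1,cv2.LINE_AA)
    B=lambda X:np.array(X)@Rz(a).T+[p[0],p[1],.053]
    for s in(-1,1):
        for x1,x2 in((-.035,-.025),(.026,.05)):
            L(B([[x1,s*.015,.003],[x2,s*.015,.003],[x2,s*(.015+p[3]),.003],[x1,s*(.015+p[3]),.003],[x1,s*.015,.003]]),(0,255,0))
    L(B([[-.035,0,0],[.035,0,0]]),(255,0,255)); L(B([[.0315,8e-3*np.cos(t),8e-3*np.sin(t)] for t in np.linspace(0,6.3,20)]),(255,255,0))
    for z in(-.012,.012): L(np.array([[x,y,z] for x,y in((-.021,-.007),(.021,-.007),(.021,.007),(-.021,.007),(-.021,-.007))])@R.T+g,(255,255,0))
    L(np.array([g,g-R[:,2]*.026,g-R[:,2]*.08]),(0,255,0)); out.append(im)
A=np.zeros((450,900,3),np.uint8);A[:400,:525]=out[0];A[:450,525:]=out[1]
cv2.imwrite("pics/ov.png",cv2.resize(A,(800,400),interpolation=cv2.INTER_AREA))
E
python3 fit2.py | grep -v -e holes -e tri
```

```text
yaw 67.20485434046454
67.20635056298485
67.3503114316307
bay [ 0.5691 -0.0098  1.1737  0.004   0.0175] 89.1576593249892
disc in bay [0.0351 0.0007 0.0056]
side [(np.float64(0.0090756803624914), np.float64(2.52)), (np.float64(0.010819326305955279), np.float64(2.5))]
top [(np.float64(0.006144743756123727), np.float64(2.56)), (np.float64(0.014432750377249892), np.float64(2.54))]
2.4 [ 0.5353 -0.0879  0.1277] 118.585205078125 bay [-0.0851  0.001   0.0747]
2.5 [ 0.5352 -0.0877  0.1282] 115.601806640625 bay [-0.0849  0.0011  0.0752]
2.6 [ 0.5342 -0.0882  0.1277] 116.708984375 bay [-0.0858  0.0018  0.0747]
2.7 [ 0.5347 -0.0885  0.1287] 120.472412109375 bay [-0.0859  0.0013  0.0757]
2.8 [ 0.5349 -0.0887  0.1292] 128.095703125 bay [-0.0859  0.001   0.0762]
```

View pics/ov.png

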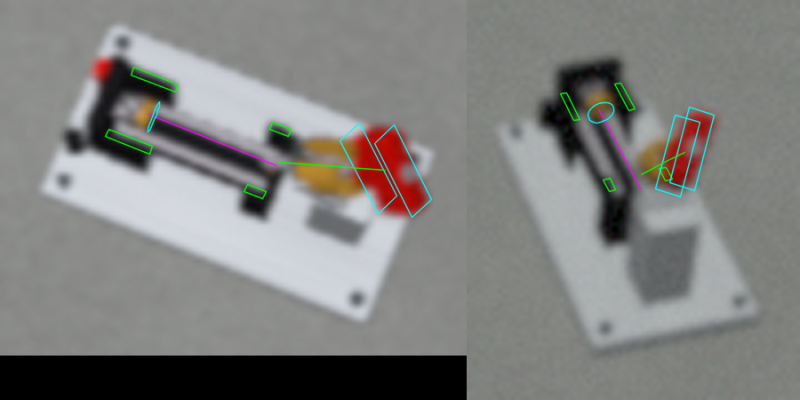

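The overlay agrees with the stand to within 1–2 mm, with knob height about 128 mm as expected and the wing angle near 2.54. I plan the poses and check IK before moving.

```bash
cat > pl.py <<'E'
import numpy as np
from scipy.spatial.transform import Rotation as Ro
a=np.radians(67.25); bay=np.array([.5691,-.0098,.053]); g0=np.array([.5352,-.0879,.1280])
def Rz(a): return Ro.from_euler("z",a).as_matrix()
Rb=Rz(a)
lean=np.radians(38); kz=Rb@[-np.sin(lean),0,np.cos(lean)]
ky=np.cross(kz,[0,0,1.]);ky/=np.linalg.norm(ky);kx=np.cross(ky,kz)
def kpose(out,turn,flip=0,deep=.017,phi=2.54):
    x=np.cos(phi+turn)*kx+np.sin(phi+turn)*ky; y=np.cross(kz,x); s=-1 if flip else 1
    M=np.c_[s*np.cross(y,-kz),s*y,-kz]
    return g0+kz*(out-deep), Ro.from_matrix(M).as_quat()
def cpose(c,tilt,yaw,s=0.004,flip=0):
    """TCP pose for cell centre c (world), flat end down by tilt, cell axis yaw; grasp s towards flat"""
    ax=Rz(yaw)@[np.cos(tilt),0,-np.sin(tilt)]; tz=Rz(yaw)@[-np.sin(tilt),0,-np.cos(tilt)]; f=-1 if flip else 1
    M=np.c_[f*ax,f*np.cross(tz,ax),tz]
    return np.array(c)+ax*s+tz*.017, Ro.from_matrix(M).as_quat()
E
python3 - <<'E'
from pl import *
from plant import *
print(kz)
f=lambda q:None if q is None else np.round(q,2).tolist()
for fl in(0,1):
    print("flip",fl)
    for o,t in((.08,0),(0,0),(.0235,0),(.0235,.6),(.0235,1.2),(.018,1.2),(.1,1.2)): print(o,t,f(ik(*kpose(o,t,fl))))
    for n,p in(("pick",cpose([.509,.2435,.034],0,np.radians(78.9),flip=fl)),("load",cpose(bay+Rb@[.0025,0,.018],np.radians(25),a,flip=fl)),("seat",cpose(bay,0,a,flip=fl)),("up",cpose(bay+[0,0,.12],np.radians(25),a,flip=fl))): print(n,f(ik(*p)))
E
```

```text
[-0.23808304 -0.56776361  0.78801075]
flip 0
0.08 0 [0.22, 0.48, 0.48, 1.94, -0.93, 1.21, 0.23]
0 0 [0.26, 0.55, 0.31, 1.99, -1.0, 1.04, 0.26]
0.0235 0 [0.24, 0.53, 0.37, 1.98, -0.99, 1.09, 0.25]
0.0235 0.6 [0.3, 0.52, 0.3, 1.98, -0.96, 1.07, 0.83]
0.0235 1.2 [0.16, 0.55, 0.48, 1.98, -1.03, 1.14, 1.49]
0.018 1.2 [0.17, 0.55, 0.45, 1.98, -1.03, 1.12, 1.49]
0.1 1.2 [0.04, 0.53, 0.76, 1.93, -1.01, 1.34, 1.5]
pick [-0.45, 0.61, -0.07, 1.9, 0.07, 0.63, -0.75]
load [-0.36, 0.71, 0.15, 1.71, 0.3, 1.01, -0.82]
seat [-0.12, 0.58, 0.1, 1.89, -0.09, 0.67, -0.36]
up [-0.36, 0.56, 0.16, 1.68, 0.29, 1.18, -0.76]
flip 1
0.08 0 [1.51, 0.9, -1.3, 1.9, 0.25, 0.91, 2.35]
0 0 [1.42, 1.05, -1.31, 1.95, 0.48, 0.79, 2.16]
0.0235 0 [1.44, 1.01, -1.31, 1.94, 0.4, 0.82, 2.22]
0.0235 0.6 [-0.27, 0.86, 1.13, 1.99, -1.33, 1.55, -2.06]
0.0235 1.2 [0.01, 0.61, 0.68, 1.98, -1.12, 1.23, -1.59]
0.018 1.2 [0.0, 0.61, 0.68, 1.99, -1.13, 1.22, -1.59]
0.1 1.2 [-0.06, 0.59, 0.91, 1.93, -1.07, 1.41, -1.6]
pick [-0.03, 0.7, -0.61, 1.89, 0.58, 0.74, 1.97]
load [0.06, 0.75, -0.43, 1.7, 0.68, 1.17, 2.03]
seat [0.32, 0.63, -0.47, 1.88, 0.41, 0.73, 2.37]
up [0.09, 0.61, -0.47, 1.66, 0.6, 1.31, 2.13]
```

```bash
python3 - <<'E'
from pl import *
from plant import *
r=lambda:(lambda s:print(round(s["t"],2),np.round(s["position"],4),"F",np.round(s["force"],1),"T",np.round(s["torque"],2),"w",round(s["grip_width"],4),round(s["grip_force"],1),"axisF",round(float(s["force"]@kz),1)))(state())
move_to(*kpose(.08,0)); r()
print(move_l(*kpose(0,0),vel=.06,stop_force=8)); r()
close_gripper(8); r()
p=capture("top"); import cv2
q=capture("side")
A=np.hstack([cv2.resize(p["frame"][110:200,260:360],(400,360)),cv2.resize(q["frame"][150:240,300:400],(400,360))]); cv2.imwrite("pics/g1.png",A)
E
```

```text
3.36 [ 0.5206 -0.1222  0.1777] F [-0.2 -0.1  0.6] T [-0.72  0.41  0.05] w 0.0916 0.0 axisF 0.6
False
4.84 [ 0.5394 -0.0787  0.1149] F [ 0.1 -0.7  0.8] T [-0.73  0.44 -0.  ] w 0.092 0.0 axisF 1.0
5.99 [ 0.5399 -0.0793  0.1143] F [ 4.1 -2.2 -4.9] T [-1.63 -0.05 -0.63] w 0.0172 8.0 axisF -3.6
```

View pics/g1.png

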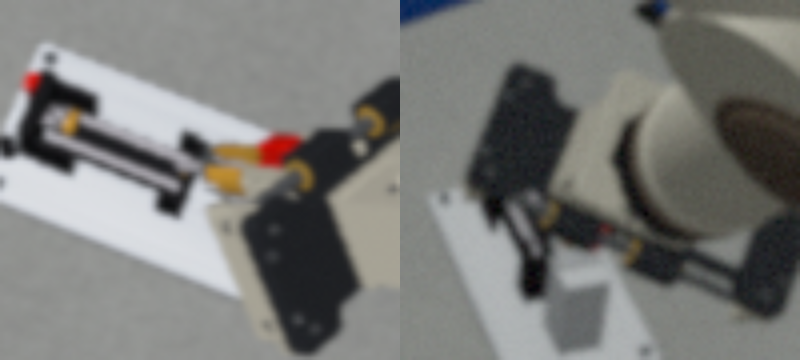

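The picture shows the fingers straddling the red wing. The width of 17 mm and a 5.5 N lateral force suggest one pad touched first, so I shift along tool y and regrip.

```bash
cat >> pl.py <<'E'
from plant import *
def r(tag=""):
    s=state(); M=Ro.from_quat(s["tool_rot"]).as_matrix()
    print(tag,round(s["t"],2),np.round(s["position"],4),"Ftool",np.round(M.T@s["force"],1),"Ttool",np.round(M.T@s["torque"],2),"w",round(s["grip_width"],4),round(s["grip_force"],1))
E
python3 - <<'E'
from pl import *
p,q=kpose(0,0); y=Ro.from_quat(q).as_matrix()[:,1]
r()
move_l(p+y*.0025,q,vel=.02); r("shift")
close_gripper(8); r("8N")
close_gripper(30); r("30N")
E
```

```text
6.09 [ 0.5399 -0.0793  0.1144] Ftool [0.2 6.8 5.1] Ttool [-1.82 -0.68  0.04] w 0.0173 8.0
shift 6.37 [ 0.5403 -0.0796  0.114 ] Ftool [ 0.  -0.1 -1.9] Ttool [-0.29 -0.77  0.05] w 0.0171 8.0
8N 6.58 [ 0.5404 -0.0796  0.114 ] Ftool [ 0.9 -3.2 -3.7] Ttool [-0.02 -0.72  0.04] w 0.0171 8.0
30N 6.8 [ 0.5404 -0.0797  0.1139] Ftool [-1.  -2.8 -4. ] Ttool [ 0.33 -0.78  0.09] w 0.0161 30.0
```

```bash
python3 - <<'E'
from pl import *
s=state();p0=s["position"];q=kpose(0,0)[1]
c0=kpose(0,0)[0]+Ro.from_quat(q).as_matrix()[:,1]*.002
close_gripper(45); r("45N")
for o in(.008,.016,.0225):
    move_l(c0+kz*o,q,vel=.03); s=state(); r(f"out {np.round((s['position']-p0)@kz*1e3,2)}")
E
```

```text
45N 7.02 [ 0.5405 -0.0798  0.1139] Ftool [-1.4 -3.8 -5.5] Ttool [ 0.56 -0.77  0.05] w 0.0156 45.0
out 6.87 7.43 [ 0.5386 -0.0834  0.1194] Ftool [0.5 0.7 9.1] Ttool [-0.67 -0.57  0.1 ] w 0.0153 45.0
out 14.61 7.85 [ 0.5367 -0.0877  0.1255] Ftool [ 0.6  1.5 10.2] Ttool [-0.79 -0.62  0.08] w 0.0155 45.0
out 20.88 8.22 [ 0.5351 -0.0912  0.1305] Ftool [ 0.4  2.4 11.5] Ttool [-0.85 -0.62  0.04] w 0.0157 45.0
```

```bash
python3 - <<'E'
from pl import *
p0=np.array([.5405,-.0798,.1139])
q=kpose(0,0)[1]; y=Ro.from_quat(q).as_matrix()[:,1]
c0=kpose(0,0)[0]+y*.002
move_l(c0+kz*.0253,q,vel=.03); s=state(); r(f"out {np.round((s['position']-p0)@kz*1e3,2)}")
# knob axis offset: rotate about line through current TCP
for t in(.2,.4,.8,1.2):
    move_l(c0+kz*.0253,kpose(0,t)[1],vel=.03); s=state(); r(f"turn {t} out {np.round((s['position']-p0)@kz*1e3,2)}")
    if abs((Ro.from_quat(s['tool_rot']).as_matrix().T@s['torque'])[2])>1.2: print("stop");break
E
```

```text
out 23.55 8.47 [ 0.5345 -0.0927  0.1327] Ftool [ 1.2  2.8 12.8] Ttool [-0.95 -0.61  0.08] w 0.0155 45.0
turn 0.2 out 23.46 8.82 [ 0.5346 -0.0927  0.1326] Ftool [ 1.1  2.4 12.3] Ttool [-0.89 -0.78  0.04] w 0.015 45.0
turn 0.4 out 23.5 9.17 [ 0.5346 -0.0928  0.1326] Ftool [-0.9  3.  11.5] Ttool [-0.75 -0.93  0.06] w 0.0153 45.0
turn 0.8 out 23.61 9.72 [ 0.5347 -0.0929  0.1326] Ftool [-0.8  3.  13.2] Ttool [-0.4  -1.13  0.03] w 0.0157 45.0
turn 1.2 out 23.68 10.27 [ 0.5349 -0.093   0.1327] Ftool [-3.1  2.5 12.2] Ttool [ 0.01 -1.26  0.04] w 0.0152 45.0
```

```bash
python3 - <<'E'
from pl import *
p0=np.array([.5405,-.0798,.1139])
y=Ro.from_quat(kpose(0,0)[1]).as_matrix()[:,1]
c0=kpose(0,0)[0]+y*.002; q=kpose(0,1.2)[1]
for o in(.0215,.0193,.0178):
    move_l(c0+kz*o,q,vel=.02); s=state(); r(f"out {np.round((s['position']-p0)@kz*1e3,2)}")
E
```

```text
out 19.87 10.61 [ 0.5358 -0.0909  0.1297] Ftool [-2.7  2.3 11.9] Ttool [-0.01 -1.24 -0.02] w 0.0152 45.0
out 18.11 10.87 [ 0.5363 -0.0899  0.1283] Ftool [-2.5  2.9  9.8] Ttool [ 0.08 -1.1  -0.05] w 0.0153 45.0
out 17.77 11.12 [ 0.5364 -0.0898  0.128 ] Ftool [0.6 0.4 3.8] Ttool [ 0.35 -0.62 -0.02] w 0.0157 45.0
```

It is resting in the notch: motion stopped at 17.8 mm and the load dropped. I release, retreat and check.

```bash
python3 - <<'E'
from pl import *
import cv2
y=Ro.from_quat(kpose(0,0)[1]).as_matrix()[:,1]
c0=kpose(0,0)[0]+y*.002; q=kpose(0,1.2)[1]
open_jaws(); r("open")
move_l(c0+kz*.1,q,vel=.2)
move_to(*cpose([.509,.2435,.16],0,np.radians(78.9))); r("above")
import time
F={}
for c in("top","side"):
    F[c]=capture(c)["frame"]
    for n in("knob_grip","blue_mid"): print(c,n,[(np.round(d["box"],1).tolist(),round(d["score"],2)) for d in recognise(c,n)][:3])
A=np.hstack([cv2.resize(F["top"][110:200,240:350],(440,360),interpolation=cv2.INTER_CUBIC),cv2.resize(F["side"][160:250,300:390],(360,360),interpolation=cv2.INTER_CUBIC)]); cv2.imwrite("pics/g2.png",A)
np.savez("pics/f2.npz",**F)
E
```

```text
open 12.39 [ 0.5362 -0.0899  0.1279] Ftool [-1.4 -0.3  0.6] Ttool [ 0.43 -0.61 -0.01] w 0.0917 0.0
above 14.73 [0.5097 0.2463 0.1424] Ftool [-0.8  0.4 -0.8] Ttool [ 0.04 -0.16 -0.01] w 0.0921 0.0
top knob_grip [([335.1, 154.8, 29.5, 11.1], 0.77), ([193.2, 295.4, 16.3, 20.0], 0.72)]
top blue_mid [([183.8, 175.3, 28.7, 12.5], 0.64)]
side knob_grip [([352.5, 203.4, 16.7, 20.1], 0.65), ([182.7, 189.4, 10.7, 16.0], 0.52)]
side blue_mid [([258.4, 167.6, 15.9, 18.6], 0.67), ([262.5, 151.2, 11.8, 18.9], 0.61)]
```

View pics/g2.png

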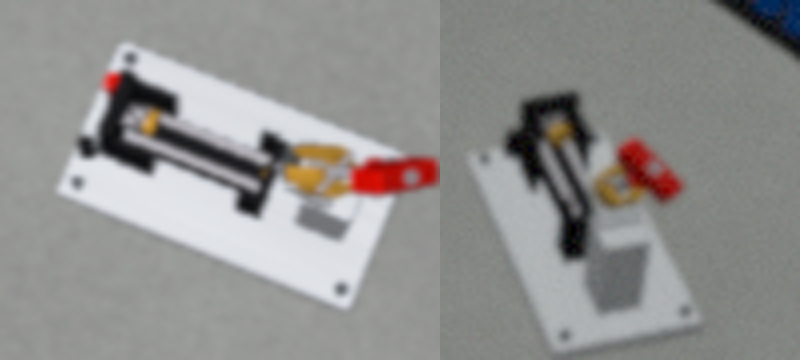

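The knob is now out and turned about 70° (top px ≈ (340,154)), parked. Next I find the cell's ends from the first pictures.

```bash
python3 - <<'E'
from geo import *
for c,z in(("top",.034),("side",.034)):
    f=C[c]["frame"].astype(np.float32); d=np.array([np.cos(np.radians(78.9)),np.sin(np.radians(78.9)),0]); n=np.array([-d[1],d[0],0])
    m=np.array([.5095,.2464,z]); o=-C[c]["R"].T@C[c]["t"]; v=(o-m)/np.linalg.norm(o-m)
    up=v-(v@d)*d; up/=np.linalg.norm(up)   # line on the cell surface facing the camera
    for lab,X in(("face",[m+up*.010+d*s for s in np.arange(-.046,.047,.002)]),):
        uv=proj(c,np.array(X)).astype(np.float32); P=cv2.remap(f,uv[:,0][None],uv[:,1][None],cv2.INTER_LINEAR)[0]
        print(c,[(int(round(s*1e3)),*p.astype(int).tolist()) for s,p in zip(np.arange(-.046,.047,.002),P) if abs(s)>.024])
E
```

```text
top [(-46, 104, 105, 105), (-44, 71, 76, 78), (-42, 49, 61, 69), (-40, 56, 71, 84), (-38, 91, 84, 88), (-36, 133, 85, 67), (-34, 165, 84, 35), (-32, 181, 85, 10), (-30, 186, 86, 1), (-28, 188, 87, 1), (-26, 188, 87, 1), (24, 181, 81, 0), (26, 180, 81, 0), (28, 180, 81, 0), (30, 178, 84, 18), (32, 172, 96, 56), (34, 161, 116, 97), (36, 148, 133, 126), (38, 140, 139, 137), (40, 138, 139, 138), (42, 138, 140, 138), (44, 137, 139, 138), (46, 137, 139, 138)]
side [(-46, 72, 91, 99), (-44, 75, 92, 98), (-42, 80, 92, 95), (-40, 92, 89, 89), (-38, 103, 85, 80), (-36, 115, 81, 65), (-34, 126, 75, 47), (-32, 135, 70, 30), (-30, 142, 71, 21), (-28, 148, 75, 18), (-26, 149, 75, 11), (24, 147, 72, 8), (26, 147, 73, 9), (28, 147, 75, 18), (30, 146, 81, 36), (32, 145, 89, 55), (34, 141, 99, 77), (36, 138, 109, 93), (38, 136, 119, 108), (40, 132, 125, 118), (42, 127, 129, 125), (44, 127, 131, 128), (46, 129, 132, 130)]
```

```bash
python3 - <<'E'
from pl import *
import cv2
c=np.array([.5092,.2449,.034]);yw=np.radians(78.9)
p,q=cpose(c,0,yw); move_to(p+[0,0,.06],q)
print(move_l(p,q,vel=.08,stop_force=8)); r("down")
close_gripper(6); r("6N")
close_gripper(35); r("35N")
move_l(p+[0,0,.10],q,vel=.15); r("lift")
F={c:capture(c)["frame"] for c in("top","side")}; np.savez("pics/f3.npz",**F)
A=np.hstack([cv2.resize(F["top"][130:220,130:240],(440,360),interpolation=cv2.INTER_CUBIC),cv2.resize(F["side"][90:180,220:310],(360,360),interpolation=cv2.INTER_CUBIC)]); cv2.imwrite("pics/g3.png",A)
E
```

```text
False
down 16.3 [0.5103 0.249  0.0171] Ftool [ 0.5  0.6 -0.8] Ttool [ 0.06 -0.06  0.01] w 0.0916 0.0
6N 17.33 [0.5116 0.2487 0.0176] Ftool [ 0.3  4.  -2. ] Ttool [-0.79 -0.13 -0.06] w 0.0258 6.0
35N 17.55 [0.5115 0.2488 0.0176] Ftool [-0.3  5.8 -3.2] Ttool [-1.12 -0.23 -0.02] w 0.025 34.9
lift 18.37 [0.5085 0.2485 0.1157] Ftool [-1.6 -0.5  1.5] Ttool [ 0.05 -0.11  0.02] w 0.0251 34.9
```

View pics/g3.png

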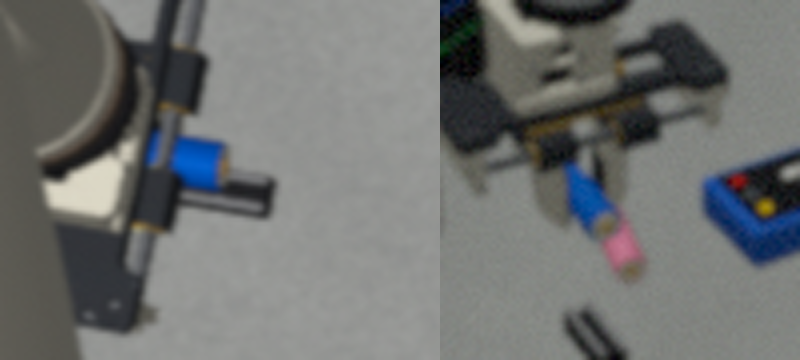

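The cell is held level, with the brass button end towards -y (top px ≈ (187,171)) and the rest left empty. The knob and cell grasps both showed the camera is about 1.3 mm short in x, so I shift the bay target by −1.2 mm in bay y and approach tilted.

```bash
cat >> pl.py <<'E'
def bc(x,z,tilt_deg,y=-.0012):
    return cpose(bay+Rb@[x,y,z],np.radians(tilt_deg),a)
def rb(tag=""):
    sleep(.08); s=state(); M=Ro.from_quat(s["tool_rot"]).as_matrix(); th=-np.arctan2(M[2,0],np.hypot(M[0,0],M[1,0]))*-1
    tilt=np.arcsin(-M[2,0]); cc=s["position"]-M[:,2]*.0168-M[:,0]*.004
    print(tag,round(s["t"],2),"cell(bay,mm)",np.round(Rb.T@(cc-bay)*1e3,1),"tilt",round(np.degrees(tilt),1),"Fbay",np.round(Rb.T@s["force"],1),"Tbay",np.round(Rb.T@s["torque"],2),"w",round(s["grip_width"],4)); return Rb.T@s["force"]
E
python3 - <<'E'
from pl import *
p,q=bc(.006,.085,25); move_to(p,q); sleep(.3); rb("above")
p,q=bc(.003,.045,25); move_l(p,q,vel=.1); rb("45")
p,q=bc(-.005,.017,25); print(move_l(p,q,vel=.05,stop_force=6)); sleep(.2); rb("17")
E
```

```text
above 19.86 cell(bay,mm) [ 6.4 -1.  85. ] tilt 25.0 Fbay [ 0.9  0.  -1.8] Tbay [ 0.06 -0.48 -0.01] w 0.0248
45 20.49 cell(bay,mm) [ 3.1 -1.6 45.2] tilt 25.0 Fbay [-0.4 -0.4 -0.8] Tbay [ 0.07 -0.46 -0.01] w 0.0252
False
17 21.51 cell(bay,mm) [-5.  -1.4 17. ] tilt 25.0 Fbay [ 0.9 -1.4  1.5] Tbay [-0.09 -0.3   0.06] w 0.025
```

```bash
python3 - <<'E'
from pl import *
for x in np.arange(-4,7.1,1):
    p,q=bc(x/1e3,.017,25); move_l(p,q,vel=.02); f=rb(f"{x}")
    if f[0]<-14 or abs(f[1])>10: print("stop"); break
E
```

```text
-4.0 21.84 cell(bay,mm) [-4.  -1.  16.6] tilt 25.0 Fbay [-0.   0.1 -0.7] Tbay [-0.02 -0.5   0.04] w 0.025
-3.0 22.18 cell(bay,mm) [-3.2 -0.9 16.6] tilt 25.0 Fbay [ 0.2  0.4 -0.4] Tbay [ 0.05 -0.5  -0.05] w 0.0248
-2.0 22.51 cell(bay,mm) [-2.2 -1.2 16.8] tilt 25.0 Fbay [-0.7 -0.3 -0.5] Tbay [ 0.06 -0.49 -0.03] w 0.0252
-1.0 22.84 cell(bay,mm) [-1.7 -1.2 16.8] tilt 25.0 Fbay [-1.8  0.3 -0.9] Tbay [ 0.05 -0.08  0.02] w 0.0249
0.0 23.18 cell(bay,mm) [-0.5 -1.1 16.8] tilt 25.0 Fbay [-4.   0.  -0.1] Tbay [ 0.05  0.13 -0.05] w 0.025
1.0 23.51 cell(bay,mm) [ 0.7 -1.2 16.8] tilt 25.0 Fbay [-3.7  0.9 -0.6] Tbay [ 0.04  0.2  -0.05] w 0.0249
2.0 23.84 cell(bay,mm) [ 1.7 -1.2 16.8] tilt 25.0 Fbay [-4.4  0.  -0.6] Tbay [0.08 0.37 0.04] w 0.0252
3.0 24.18 cell(bay,mm) [ 2.7 -1.2 16.8] tilt 25.0 Fbay [-4.6  0.4 -1.1] Tbay [0.07 0.51 0.03] w 0.0253
4.0 24.51 cell(bay,mm) [ 3.7 -1.2 16.8] tilt 25.0 Fbay [-4.3  0.8 -0.7] Tbay [ 0.05  0.57 -0.04] w 0.0252
5.0 24.84 cell(bay,mm) [ 4.4 -1.2 16.8] tilt 25.0 Fbay [-4.3 -0.2 -0.5] Tbay [ 0.07  0.67 -0.  ] w 0.0252
6.0 25.18 cell(bay,mm) [ 5.2 -1.2 16.9] tilt 25.1 Fbay [-6.7 -0.5  0.1] Tbay [0.06 0.66 0.04] w 0.025
7.0 25.51 cell(bay,mm) [ 6.  -1.2 16.9] tilt 25.1 Fbay [-6.4 -1.  -0.1] Tbay [ 0.07  0.76 -0.02] w 0.0253
```

Contact was felt at a reading of about −1.8 mm (−3.0 expected), so true x is roughly the reading minus 1.2. I tip the cell down with true x ≈ 2.7 mm.

```bash
python3 - <<'E'
from pl import *
for th in(25,20,15,11,8,5,2.5):
    z=35*np.sin(np.radians(th))+1.5
    p,q=bc(.0042 if th<25 else .005,z/1e3,th); move_l(p,q,vel=.03); f=rb(f"{th} z{z:.1f}")
    if abs(f[2])>12 or abs(f[1])>10 or f[0]<-16: print("stop"); break
E
```

```text
25 z16.3 25.84 cell(bay,mm) [ 4.4 -1.2 16.4] tilt 25.0 Fbay [-5.4  0.5  2.3] Tbay [ 0.19  0.73 -0.04] w 0.0251
20 z13.5 26.18 cell(bay,mm) [ 3.8 -2.9 14.2] tilt 19.9 Fbay [-5.  -3.   1.7] Tbay [-0.59  0.8   0.1 ] w 0.0248
15 z10.6 26.53 cell(bay,mm) [ 3.8 -2.7 11. ] tilt 15.0 Fbay [-5.6 -3.1  0.7] Tbay [-0.51  0.91  0.06] w 0.0249
11 z8.2 26.87 cell(bay,mm) [ 3.7 -2.5  8.4] tilt 11.0 Fbay [-4.9 -2.6 -0.8] Tbay [-0.52  0.98  0.03] w 0.0254
8 z6.4 27.2 cell(bay,mm) [ 3.7 -2.1  6.4] tilt 8.0 Fbay [-5.3 -1.6 -1.1] Tbay [-0.38  1.05 -0.02] w 0.0251
5 z4.6 27.53 cell(bay,mm) [ 4.2 -2.   4.6] tilt 5.0 Fbay [-5.1 -1.5 -0.6] Tbay [-0.42  1.21 -0.01] w 0.025
2.5 z3.0 27.87 cell(bay,mm) [ 4.3 -1.6  3. ] tilt 2.5 Fbay [-6.  -1.3 -1.1] Tbay [-0.19  1.23  0.  ] w 0.0251
```

```bash
python3 - <<'E'
from pl import *
p,q=bc(.0042,.0015,0); move_l(p,q,vel=.03); rb("level")
p,q=bc(.0042,-.002,0); print(move_l(p,q,vel=.015,stop_force=5)); rb("down")
s=state(); z=(Rb.T@(s["position"]-bay))
for x in(3,2,1,0):
    p,_=bc(x/1e3,0,0); p[2]=s["position"][2]; move_l(p,q,vel=.02); f=rb(f"x{x}")
    if f[0]>0: break
import cv2
F={c:capture(c)["frame"] for c in("top","side")}
A=np.hstack([cv2.resize(F["top"][110:200,240:350],(440,360),interpolation=cv2.INTER_CUBIC),cv2.resize(F["side"][160:250,300:390],(360,360),interpolation=cv2.INTER_CUBIC)]); cv2.imwrite("pics/g4.png",A)
E
```

```text
level 28.2 cell(bay,mm) [ 4.4 -1.5  1.4] tilt 0.0 Fbay [-5.8 -1.4 -0.9] Tbay [-0.14  1.28 -0.02] w 0.0245
True
down 28.49 cell(bay,mm) [ 3.  -1.3 -0. ] tilt 0.1 Fbay [-2.2  0.3  5.2] Tbay [0.2  0.3  0.08] w 0.0251
x3 28.86 cell(bay,mm) [ 3.3 -1.4  0.2] tilt -0.0 Fbay [-4.5  0.9  3.5] Tbay [ 0.07  0.88 -0.01] w 0.0253
x2 29.19 cell(bay,mm) [ 2.5 -1.4  0.2] tilt -0.0 Fbay [-2.1 -0.3  4.3] Tbay [0.08 0.54 0.02] w 0.0255
x1 29.52 cell(bay,mm) [ 1.6 -1.4  0.1] tilt -0.0 Fbay [-0.9  0.6  3.4] Tbay [0.07 0.21 0.03] w 0.0252
x0 29.86 cell(bay,mm) [ 1.5 -1.4  0.2] tilt -0.1 Fbay [ 5.  -0.3  2.8] Tbay [-0.08 -0.86 -0.04] w 0.0246
```

The rails are felt at z = 0 and the end wall at x, so the cell is home. I release and retreat.

```bash
python3 - <<'E'
from pl import *
import cv2
p,q=bc(.0013,0,0); p[2]=state()["position"][2]; move_l(p,q,vel=.02); rb("relax")
open_jaws(); rb("open")
move_l(p+[0,0,.15],q,vel=.12); rb("up")
move_to(*cpose([.48,.30,.25],0,np.radians(78.9))); r()
F={c:capture(c)["frame"] for c in("top","side")}
for n in("blue_mid","orange_mid","knob_grip"): print(n,[(np.round(d["box"],1).tolist(),round(d["score"],2)) for d in recognise("top",n)][:3])
A=np.hstack([cv2.resize(F["top"][110:200,240:350],(440,360),interpolation=cv2.INTER_CUBIC),cv2.resize(F["side"][160:250,300:390],(360,360),interpolation=cv2.INTER_CUBIC)]); cv2.imwrite("pics/g5.png",A)
E
```

```text
relax 30.29 cell(bay,mm) [ 1.5 -1.4  0.2] tilt -0.0 Fbay [ 3.1 -1.2  1.4] Tbay [-0.28 -0.85  0.04] w 0.0252
open 31.52 cell(bay,mm) [ 1.3 -1.2  0.2] tilt 0.0 Fbay [ 0.2  0.4 -0.5] Tbay [ 0.04  0.11 -0.01] w 0.0918
up 33.01 cell(bay,mm) [  1.1  -0.7 149.2] tilt 0.0 Fbay [ 0.   0.3 -0.1] Tbay [-0.02  0.1   0.01] w 0.092
 34.24 [0.4819 0.3017 0.2326] Ftool [0.  0.6 0.2] Ttool [ 0.02 -0.14 -0.04] w 0.0916 0.0
blue_mid [([151.9, 145.6, 33.1, 19.1], 0.89), ([293.7, 145.7, 35.2, 21.4], 0.69)]
orange_mid [([418.4, 162.3, 35.1, 17.7], 0.64)]
knob_grip [([338.8, 156.9, 20.5, 13.9], 0.76), ([190.1, 292.9, 17.0, 16.3], 0.72)]
```

View pics/g5.png

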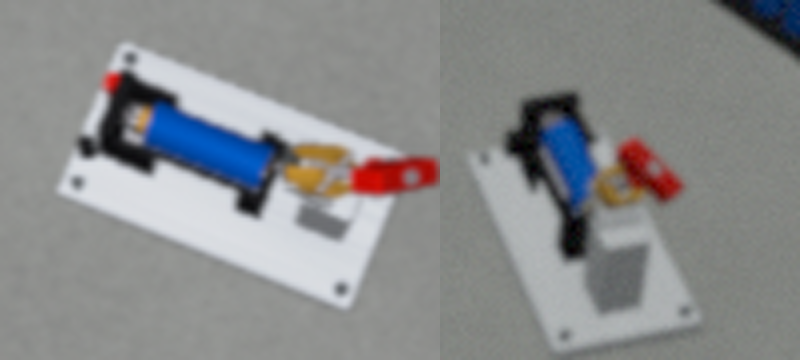

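The blue cell lies level between contact and wall (top px ≈ (293,146)), the knob is still parked at (340,154), and the orange cell is unmoved at (418,162). Handing in.

```bash
python3 -c "
from plant import *
print(job_done())"
```

```text
the job is handed in; nothing more can be done
None
```

I handed the job in at about 34 s of robot time: the plunger is parked in its notch, the blue cell is seated level in the bay with its button end towards the plunger, and the orange cell is unmoved; `job_done()` returned no verdict.

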